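# Latch the wide filter cell

### The arm

A 7-joint arm with a two-finger parallel gripper is mounted at the origin on the work surface. World frame = base frame: x ahead of the robot, y to its left, z up, the work surface at z = 0. Lengths are in m, angles in degrees, forces in N, time in s.
With the tool pointing down it reaches from about 0.35 to 0.775 m from the base axis. Payload 3.1 kg.
Tool frame: the origin (TCP) lies on the centre line of the jaws, within the pads' length; the fingertips stand 17 mm ahead of it and the grasp point (between the pads) lies 2 mm behind it (robot.tip_reach is the distance from the TCP to the fingertips, in m); z points along the fingers, y is the direction in which the jaws open and shut (so a half turn about z gives the same grasp; the last joint's range is limited). The gripper opens to 85 mm and grips with 20 to 120 N. Pads are 22 mm wide; open, the fingers measure 114 mm over their backs; the gripper's body (76 mm by 85 mm) begins 54 mm behind the grasp point. The pads swing forward as they close: fully open they stand 13 mm farther back than shut.
Start: joints at [-77.848, 17.813, 0.802, 86.603, -0.252, 75.585, -1.558], TCP at [0.138, 0.532, 0.248] pointing down, gripper open.
Joint ranges: [-154.91, 154.91], [-16.99, 109.72], [-72.82, 74.43], [7.12, 147.25], [-82.49, 262.49], [11.32, 116.49], [-174.64, 174.64]. Speed limits (degrees/s): [159.86, 159.86, 180, 180, 180, 180, 180].

### API

Orientations are given as [roll, pitch, yaw] about the fixed x, y, z axes, in that order (R = Rz(yaw) Ry(pitch) Rx(roll)).
In Python, from station import robot, fingers, vision, workorder, recognise gives the robot as it stands. Calls block until the motion is done:
- robot.move_to(position, orientation): joint-space move of the TCP to a pose.
- robot.line_to(position, orientation=None, velocity=0.15, f_stop=None): straight line of the TCP; orientation=None keeps the orientation; velocity is the mean speed in m/s. With f_stop (N) it stops when the force on the tool has changed by that much, and returns True; else False.
- robot.move_j(angles): joint-space move.
- fingers.gripper_to(opening, force=None): opening from 0.0 (shut) to 1.0 (fully open); force is the grip in N (None keeps the last); returns when the fingers have stopped.
- robot.pause(seconds).
- robot.inverse_kinematics(position, orientation): joint angles nearest the present ones, or None.
- vision.grab_frame(name): name is "side" or "top" or "wrist"; returns the picture (420x560x3 uint8, red, green, blue); there is no depth.
- vision.calibration(name): a dict with "mtx" (3x3 intrinsics, pixels), "k1" (the pictures are not rectified: a ray, as slopes to the right and down, at radius r is drawn at 1 + k1 r^2 times it, then the intrinsics apply), "extrinsics" (4x4, takes a point from world to camera coordinates); the wrist camera has in their place "T_tool_cam" (4x4, takes a point from camera to tool coordinates, whose origin is the TCP and whose axes are the flange's). Camera axes: x right, y up, looking along -z (the intrinsics and any distortion apply to the point x, -y, -z); pixel columns grow to the right and rows downward; lengths in m; the calibration is good to about 2 mm. A picture is of the moment at which its call begins: read the wrist's pose just before it. calibration takes no time and is no camera call.
A pose or a line that the arm cannot do raises robot.PlanningError and nothing moves.
- workorder.close_job(): hands the job in, once; it reports no verdict.
Trained networks look in the newest picture that a camera, given by its name, has taken for a name from the list of things; names that differ only in an ending like _2 or _b are one class to them, and where a whole thing is asked for, a point or a joint stands for the part that bears it (a point fixed in the world has none). Each returns a list of dicts, best first, with "p" (0 to 1); they miss things now and then, are a little off and sometimes report something else, mostly with a low value. They report only what shows in the picture. A call takes as long as a camera call.
- recognise(label, camera): "rect" ([centre column, centre row, width, height] in pixels, round what is visible of it).
Readings, each from a call of its own:
- robot.current_time_s(): time.
- robot.current_joint_positions(): joint angles.
- robot.current_dq(): joint speeds.
- robot.current_joint_torque(): joint torques, N m.
- robot.current_tool_pos(): TCP position.
- robot.current_eef_rot(): TCP orientation.
- robot.current_contact_force(): force on the tool from outside, world axes, zero at the start.
- robot.current_torque(): the same for the moment, N m.
- robot.current_finger_gap(): opening from 0.0 (shut) to 1.0 (fully open).
Only numpy, scipy, OpenCV 4.12 (cv2) and the standard library are available. Lean on these libraries where they do the work, as an engineer would, in place of code of your own. Each camera call takes 0.05 s, during which the arm holds its last target.

### The job

Close the wider of the two filter cells with its draw latch: tip the raised loop over so that its end bar drops behind the keeper's hook, then press the lever down past its toggle point until it lies fully home and the cell is clamped. Leave the narrower cell's latch as it is.

Things in the scene. Friction and masses are not known exactly. Their poses are not given: they have to be found in the camera images.
- wide_keeper (a point): Keeper of the wide filter cell: a 24 mm wide steel hook on its sliding block (slides 7 mm to the lever against a 12 N/mm gasket). Point: seat of the loop's bar drawn tight, 86 mm over the table. x: along the cell, from lever to keeper; z up. The hook's lip spans x -9 to 0 mm, top 9 mm above the point; the bar drops on a 21 mm shelf behind it (+x), 4 mm below. Lever hinge (along y): x -67, z 0.
- wide_bar (a point): Middle of the 6 mm thick, 44 mm wide end bar of the wide cell's loop: two rods 90 mm long from loop hinge to bar, 36 mm wide plate between 12-68 mm from that hinge. Loop hinge: on the lever, now 12-15 mm to -x of the lever hinge and 23-26 mm above it. The loop starts 50-68 deg above level, leaning to +x, kept by friction; pushed over to below 35 deg (1 N, to +x; straight down it jams) it falls on the keeper shelf.
- wide_lever (a joint): Wide cell's lever (rad): 0 home on its stop; 0.14 toggle point, below it the loop's pull snaps it home; starts up at 1.15-1.26, kept by friction. Handle: plate 30 mm wide, 4 thick, 10 mm end roll 78 mm from the hinge, standing (angle - 0.21) rad above level towards -x; home it slopes 12 deg down. Push it over to -x and down, some 7 N at 45 mm from the hinge; straight down on the raised roll jams.
- narrow_tip (a point): End roll of the lever of the narrower cell, to be left alone. Each cell is two white plastic blocks end to end (tops 62 mm above the table) on a 250 mm long fixed aluminium base, with the same steel latch on top, open: lever and loop stand up in a V. The narrow cell's blocks are 70 mm wide (base 82), the wide cell's 115 (base 127).

How it is judged (in metres and radians):
On the way:
1. the loop's bar is down behind the keeper's hook while the lever is still up (z of wide_bar in the frame of wide_keeper between -0.008 and 0.005 m and x of wide_bar in the frame of wide_keeper between -0.005 and 0.018 m and value of joint wide_lever above 0.6 rad), for 0.1 s.
At the end, for the whole second after the job is handed in: The wide cell's lever is past its toggle point (below 0.1 rad), the loop's bar sits in the keeper's hook (within 6 mm along the cell, no more than 5 mm above and 8 mm below the keeper point) and the keeper has been drawn at least 2.5 mm towards the lever (value of joint wide_lever below 0.1 rad and z of wide_bar in the frame of wide_keeper between -0.008 and 0.005 m and x of wide_bar in the frame of wide_keeper between -0.005 and 0.006 m and distance of wide_keeper from where it was at the start of the episode above 0.0025 m); the robot touches nothing.
It fails at once if the narrower cell's lever is moved by more than 10 mm (distance of narrow_tip from where it was at the start of the episode above 0.01 m).
It also fails if it takes over 32 s, if anything falls off the work surface, if the arm or the gripper's body presses on something with over 40 N, if the wrist force passes 120 N, or if a joint passes its speed limit or range.

## Working session

There is one attempt and no reset: what is moved stays moved. The work goes in short steps, each a Python script; the robot and the scene stay as the last script left them, time stands still between calls to the robot, and variables do not carry over. Pictures are saved under pics/ and viewed, and the job is handed in when it is done.

```bash
mkdir -p pics; ls; python3 - <<'E'
from station import robot, fingers, vision, workorder, recognise
import cv2
for c in ["side","top","wrist"]:
    im=vision.grab_frame(c); cv2.imwrite(f"pics/{c}0.png",im[:,:,::-1])
    for l in ["wide_keeper","wide_bar","wide_lever","narrow_tip"]:
        print(c,l,[(d["p"],d["rect"]) for d in recognise(l,c)][:3])
    print(vision.calibration(c))
print(robot.current_time_s(),robot.tip_reach,robot.current_eef_rot(),robot.current_tool_pos())
E
```

```text
pics
side wide_keeper [(0.55, [258.2, 177.9, 49.2, 38.3])]
side wide_bar [(0.62, [236.1, 147.8, 27.7, 41.7])]
side wide_lever [(0.71, [229.0, 152.9, 37.8, 46.4])]
side narrow_tip [(0.81, [278.9, 203.1, 44.1, 50.2])]
{'mtx': array([[441.69390878,   0.        , 270.55108777],
       [  0.        , 441.69390878, 211.451075  ],
       [  0.        ,   0.        ,   1.        ]]), 'k1': -0.02468142855506324, 'extrinsics': array([[ 0.91696017, -0.39892815, -0.00635458, -0.48913187],
       [ 0.26999637,  0.60871915,  0.74603147, -0.25044011],
       [-0.29374479, -0.68579686,  0.66588037, -0.81896348],
       [ 0.        ,  0.        ,  0.        ,  1.        ]])}
top wide_keeper []
top wide_bar [(0.85, [170.0, 200.8, 27.8, 34.2])]
top wide_lever [(0.95, [171.5, 207.4, 31.8, 46.5])]
top narrow_tip [(0.69, [276.5, 192.0, 26.4, 47.8])]
{'mtx': array([[491.13912961,   0.        , 280.76215864],
       [  0.        , 491.13912961, 211.55308348],
       [  0.        ,   0.        ,   1.        ]]), 'k1': 0.03532237016831342, 'extrinsics': array([[ 0.010267  , -0.99989994, -0.00973184, -0.004591
[... 209 characters left out ...]
]
wrist wide_bar []
wrist wide_lever []
wrist narrow_tip []
{'mtx': array([[324.97645241,   0.        , 281.18780976],
       [  0.        , 324.97645241, 207.44718159],
       [  0.        ,   0.        ,   1.        ]]), 'k1': -0.027378953749682054, 'T_tool_cam': array([[-4.37859172e-04,  9.62106531e-01,  2.72673488e-01,
         7.02099693e-02],
       [ 9.99999761e-01,  2.75441433e-04,  6.33926925e-04,
         2.71537179e-04],
       [ 5.34799659e-04,  2.72673700e-01, -9.62106422e-01,
        -1.25396625e-01],
       [ 0.00000000e+00,  0.00000000e+00,  0.00000000e+00,
         1.00000000e+00]])}
0.75 0.017 [1.79996647e+02 3.11974184e-03 1.65464104e+02] [0.13807324 0.53241223 0.24832952]
```

View pics/side0.png

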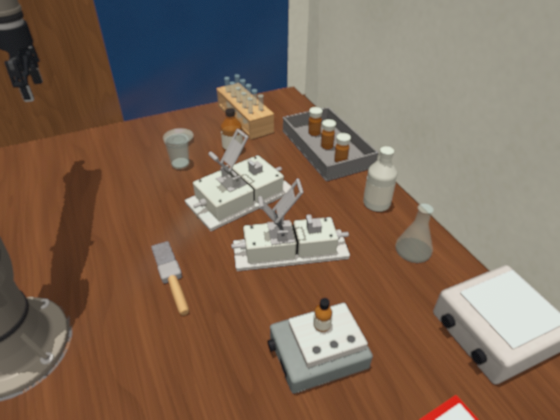

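View pics/top0.png

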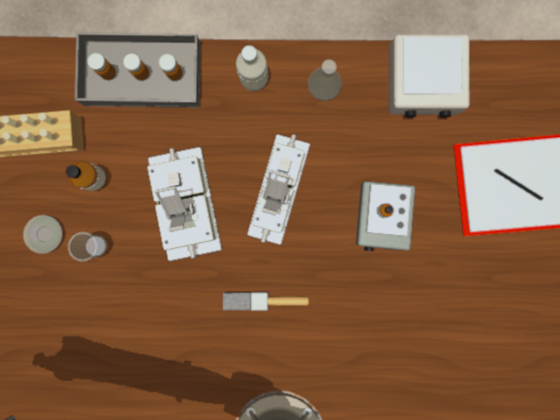

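```bash
python3 - <<'E'
import cv2
a=cv2.imread("pics/side0.png")[90:290,150:400]; cv2.imwrite("pics/side0z.png",cv2.resize(a,None,fx=3,fy=3,interpolation=cv2.INTER_CUBIC))
a=cv2.imread("pics/top0.png")[120:290,90:350]; cv2.imwrite("pics/top0z.png",cv2.resize(a,None,fx=3,fy=3,interpolation=cv2.INTER_CUBIC))
E
```

```text
(no output)
```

View pics/side0z.png

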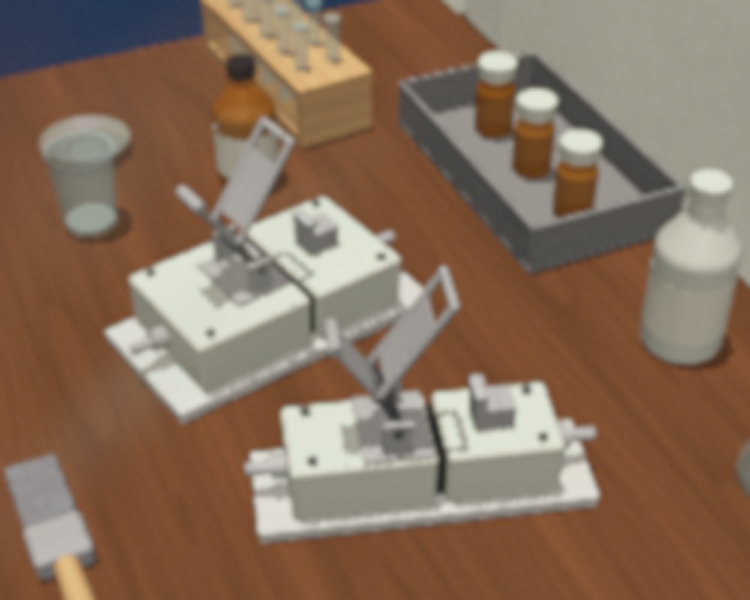

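View pics/top0z.png

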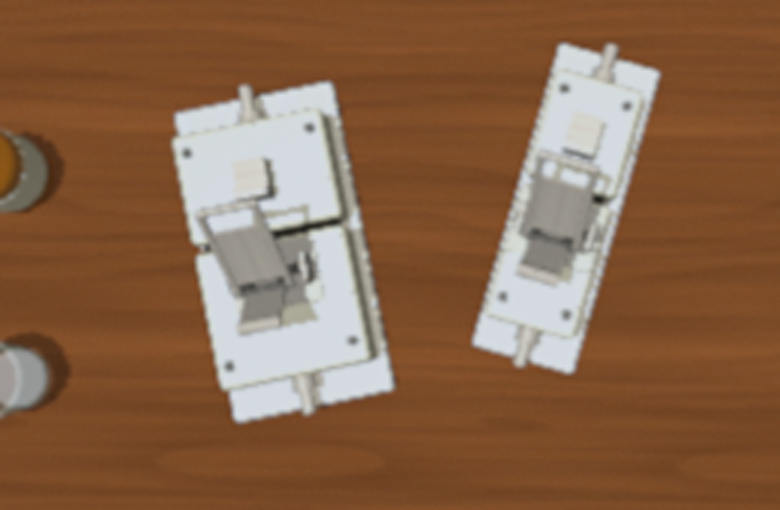

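```bash
cat > h.py <<'E'
import numpy as np, cv2
from scipy.spatial.transform import Rotation as R
from station import robot, fingers, vision, workorder, recognise
def camT(cam, tool=None):
    c=vision.calibration(cam)
    if 'extrinsics' in c: return c['mtx'],c['k1'],c['extrinsics']
    p,r=tool
    T=np.eye(4);T[:3,:3]=R.from_euler('xyz',r,degrees=True).as_matrix();T[:3,3]=p
    return c['mtx'],c['k1'],np.linalg.inv(T@c['T_tool_cam'])
def project(P,cam,tool=None):
    K,k1,E=camT(cam,tool)
    P=np.atleast_2d(P); q=P@E[:3,:3].T+E[:3,3]
    s=np.stack([q[:,0]/-q[:,2],-q[:,1]/-q[:,2]],1)
    s=s*(1+k1*(s**2).sum(1,keepdims=True))
    return s*[K[0,0],K[1,1]]+K[:2,2]
def ray(px,cam,tool=None):
    K,k1,E=camT(cam,tool)
    d=(np.atleast_2d(px)-K[:2,2])/[K[0,0],K[1,1]]
    s=d.copy()
    for _ in range(20): s=d/(1+k1*(s**2).sum(1,keepdims=True))
    v=np.c_[s[:,0],-s[:,1],-np.ones(len(s))]@E[:3,:3]
    return -E[:3,:3].T@E[:3,3], v/np.linalg.norm(v,axis=1,keepdims=True)
def onz(px,z,cam,tool=None):
    o,v=ray(px,cam,tool); return o+v*((z-o[2])/v[:,2])[:,None]
def tri(obs):
    A=np.zeros((3,3));b=np.zeros(3)
    for px,cam,tool in obs:
        o,v=ray(px,cam,tool);v=v[0];M=np.eye(3)-np.outer(v,v);A+=M;b+=M@o
    return np.linalg.solve(A,b)
def tool(): return robot.current_tool_pos(),robot.current_eef_rot()
E
python3 - <<'E'
from h import *
z=np.array([[175,140],[323,108],[372,357],[220,388],[253,175]])/3+[90,120]
print(onz(z,.062,"top").round(4)); print(onz(z[-1],.095,"top"))
zn=np.array([[175,115],[333,82],[394,388],[236,421]])/3+[90,120]
print(onz(zn,.012,"top").round(4))
print(project([[.138,.532,.231]],"top"))
E
```

```text
[[0.6252 0.3033 0.062 ]
 [0.6508 0.1913 0.062 ]
 [0.4619 0.1508 0.062 ]
 [0.4375 0.2648 0.062 ]
 [0.5991 0.2435 0.062 ]]
[[0.59511796 0.23598327 0.095     ]]
[[0.6523 0.3179 0.012 ]
 [0.68   0.1928 0.012 ]
 [0.4375 0.1403 0.012 ]
 [0.4104 0.264  0.012 ]]
[[ -7.65670055 411.66880606]]
```

```bash
python3 - <<'E'
from h import *
fingers.gripper_to(0.0,40)
for yaw in (192.2,12.2):
    print(yaw,robot.inverse_kinematics([.54,.228,.28],[180,0,yaw]))
robot.move_to([.54,.228,.28],[180,0,192.2])
t=tool(); im=vision.grab_frame("wrist"); cv2.imwrite("pics/w1.png",im[:,:,::-1])
im=vision.grab_frame("side"); cv2.imwrite("pics/s1.png",cv2.resize(im[90:290,150:400,::-1],None,fx=3,fy=3,interpolation=cv2.INTER_CUBIC))
print(t,robot.current_time_s())
for l in ["wide_keeper","wide_bar","wide_lever"]:
    print(l,[(d["p"],d["rect"]) for d in recognise(l,"wrist")][:3])
np.save("w1.npy",np.r_[t[0],t[1]])
E
```

```text
192.2 [-37.44136979  21.77936152  18.60939134  77.77207387  -6.87491052
  81.54839464  83.13748695]
12.2 [-49.73176676  23.95958635  37.31402191  78.28702313 -14.37677217
  82.48800532 -90.75500801]
(array([0.53922317, 0.22967628, 0.2798245 ]), array([ 1.79935811e+02, -3.22535242e-02, -1.67656207e+02])) 3.45
wide_keeper [(0.61, [282.9, 231.3, 107.8, 74.6])]
wide_bar [(0.95, [280.5, 209.6, 58.6, 91.9])]
wide_lever [(0.96, [280.3, 187.1, 62.2, 123.9])]
```

View pics/w1.png

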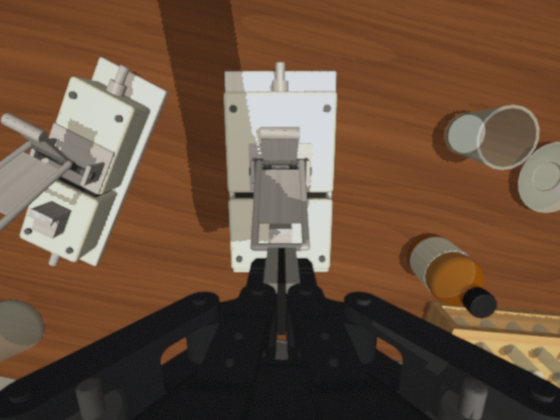

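View pics/s1.png

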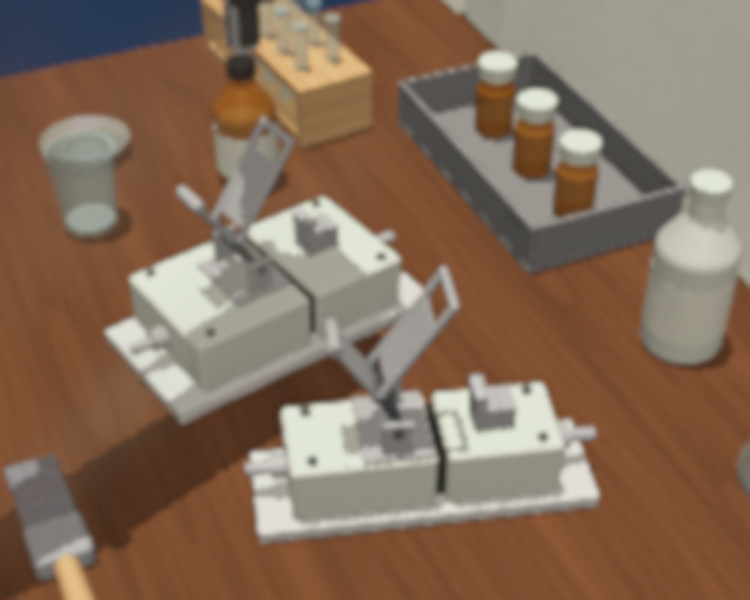

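```bash
python3 - <<'E'
from h import *
w=np.load("w1.npy"); t=(w[:3],w[3:])
z3=lambda x,y:(x/3+90,y/3+120); s3=lambda x,y:(x/3+150,y/3+90)
roll=[((280,130),"wrist",t),(z3(258,327),"top",None),(s3(190,197),"side",None)]
bar=[((280.5,243),"wrist",t),(z3(226,214),"top",None),(s3(278,135),"side",None)]
ax=np.array([np.cos(np.radians(12.3)),np.sin(np.radians(12.3))]);n=np.array([-ax[1],ax[0]])
for nm,o in (("roll",roll),("bar",bar)):
  for sub in (o,o[:2],o[1:],[o[0],o[2]]):
    P=tri(sub);print(nm,P.round(4),"along",(P[:2]@ax).round(4),"across",(P[:2]@n).round(4),[np.round(project(P,c,tt)[0]-p,1) for p,c,tt in sub])
c=onz([[225,93],[336,93],[331,270],[230,270]],.062,"wrist",t)
print(c.round(4),(c[:,:2]@ax).round(4),(c[:,:2]@n).round(4))
k=onz([z3(253,175)],.095,"top");print(k[:,:2]@ax,k[:,:2]@n)
k=onz([s3(308,213)],.095,"side");print("side hook top",k[:,:2]@ax,k[:,:2]@n)
# seam
E
python3 -c "
import cv2
a=cv2.imread('pics/w1.png')[60:290,180:380];cv2.imwrite('pics/w1z.png',cv2.resize(a,None,fx=2.6,fy=2.6,interpolation=cv2.INTER_CUBIC))"
```

```text
roll [0.4831 0.2164 0.1544] along 0.5181 across 0.1085 [array([-1.1,  2.6]), array([ 0.1, -0.4]), array([-1.3,  0.1])]
roll [0.4817 0.2169 0.1531] along 0.5168 across 0.1093 [array([-0.1,  0.8]), array([0. , 0.3])]
roll [0.4841 0.216  0.1546] along 0.519 across 0.1079 [array([ 0.3, -0.9]), array([-0.9,  0. ])]
roll [0.4835 0.2162 0.1543] along 0.5185 across 0.1083 [array([-1.4,  3.1]), array([-1.1,  0.2])]
bar [0.5614 0.234  0.1787] along 0.5984 across 0.1091 [array([-0.9,  1.1]), array([ 0.3, -1.5]), array([-1.7,  0.3])]
bar [0.5581 0.2337 0.1841] along 0.595 across 0.1094 [array([-0.4, -0.4]), array([-0.2, -0.1])]
bar [0.5616 0.2332 0.1797] along 0.5984 across 0.1082 [array([ 0.6, -1.7]), array([-1.5,  0.1])]
bar [0.5635 0.2345 0.1774] along 0.6006 across 0.109 [array([-0.9,  3.1]), array([-0.9,  0.5])]
[[0.4611 0.1558 0.062 ]
 [0.4374 0.2645 0.062 ]
 [0.627  0.3089 0.062 ]
 [0.652  0.1942 0.062 ]] [0.4837 0.4837 0.6784 0.6784] [0.054  0.1652 0.1683 0.0508]
[0.63172898] [0.1037882]
side hook top [0.62689049] [0.10746532]
```

View pics/w1z.png

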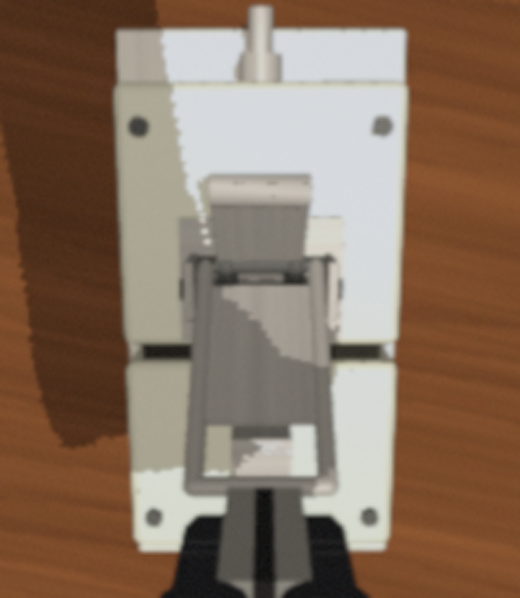

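```bash
cat >> h.py <<'E'
TH=np.radians(12.3);AX=np.array([np.cos(TH),np.sin(TH)]);N=np.array([-AX[1],AX[0]])
ORI=[180,0,-167.7]
def P(a,ztip,c=.109): 
    q=AX*a+N*c; return [q[0],q[1],ztip+.017]
def st(): 
    p=robot.current_tool_pos(); return (p[:2]@AX).round(4),(p[:2]@N).round(4),(p[2]-.017).round(4),np.round(robot.current_contact_force(),1),robot.current_time_s()
def shot(c,n,crop=None):
    im=vision.grab_frame(c)[:,:,::-1]
    if crop: x0,x1,y0,y1=crop; im=cv2.resize(im[y0:y1,x0:x1],None,fx=3,fy=3,interpolation=cv2.INTER_CUBIC)
    cv2.imwrite(f"pics/{n}.png",im)
SC=(150,400,90,290)
E
python3 - <<'E'
from h import *
robot.line_to(P(.548,.22),ORI,velocity=.15); print(st())
print(robot.line_to(P(.548,.152),ORI,velocity=.08,f_stop=4)); print(st())
shot("side","s2",SC); shot("top","t2",(90,350,120,290))
E
```

```text
(np.float64(0.5484), np.float64(0.1092), np.float64(0.2205), array([0.7, 0.2, 0.7]), 4.0917)
False
(np.float64(0.5486), np.float64(0.1091), np.float64(0.1526), array([ 0.2, -1.3, -0.5]), 5.0917)
```

View pics/s2.png

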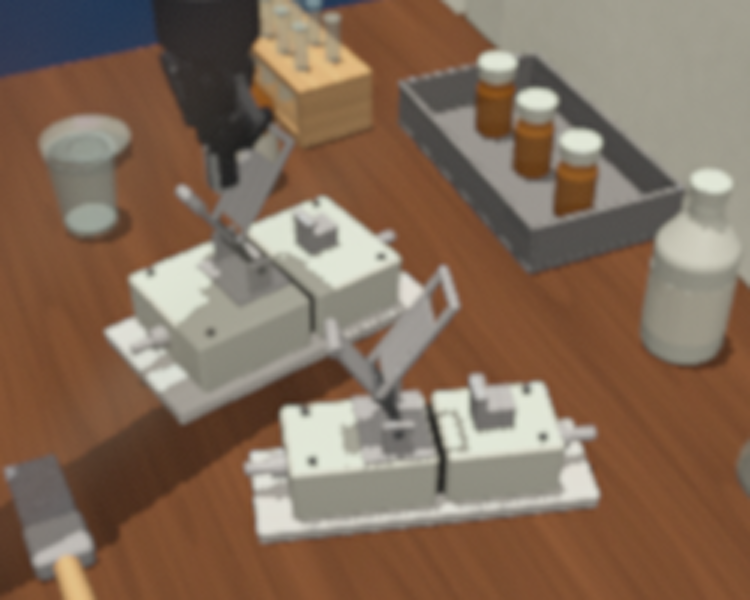

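View pics/t2.png

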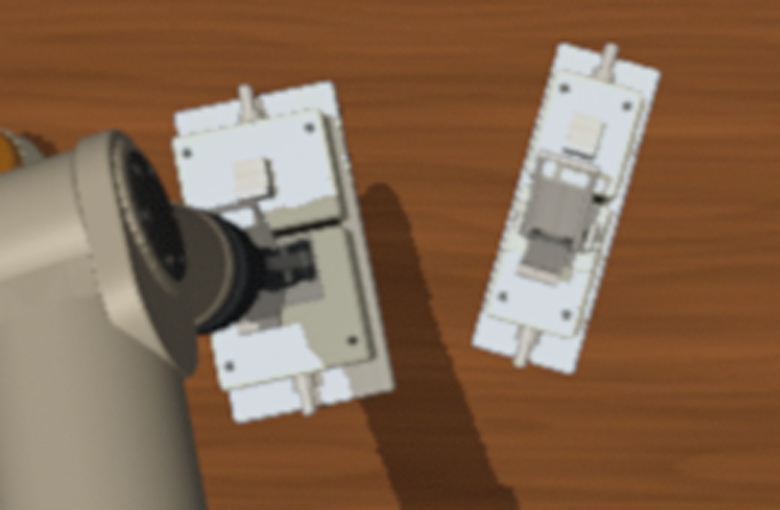

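Side view: fingertips (zoom ≈(230,185)) hang inside the V between the lever roll (190,195) and the loop; no contact. Now push the loop.

```bash
python3 - <<'E'
from h import *
print(robot.line_to(P(.553,.140),ORI,velocity=.06,f_stop=8)); print(st())
for a in (.562,.571,.580,.589):
    print(robot.line_to(P(a,.138),ORI,velocity=.06,f_stop=12)); print(st())
shot("side","s3",SC); shot("wrist","w3")
E
```

```text
False
(np.float64(0.5526), np.float64(0.1089), np.float64(0.1392), array([ 0. , -0.1, -0.4]), 5.5583)
False
(np.float64(0.5626), np.float64(0.1088), np.float64(0.1379), array([-0.4,  0.9, -1. ]), 5.8583)
False
(np.float64(0.5713), np.float64(0.1089), np.float64(0.1381), array([-0.1, -0.1,  0.3]), 6.1583)
False
(np.float64(0.5801), np.float64(0.1089), np.float64(0.138), array([-0.4, -0.5,  0.9]), 6.4583)
False
(np.float64(0.5891), np.float64(0.109), np.float64(0.1379), array([-0.7, -0.8, -0.3]), 6.7583)
```

View pics/s3.png

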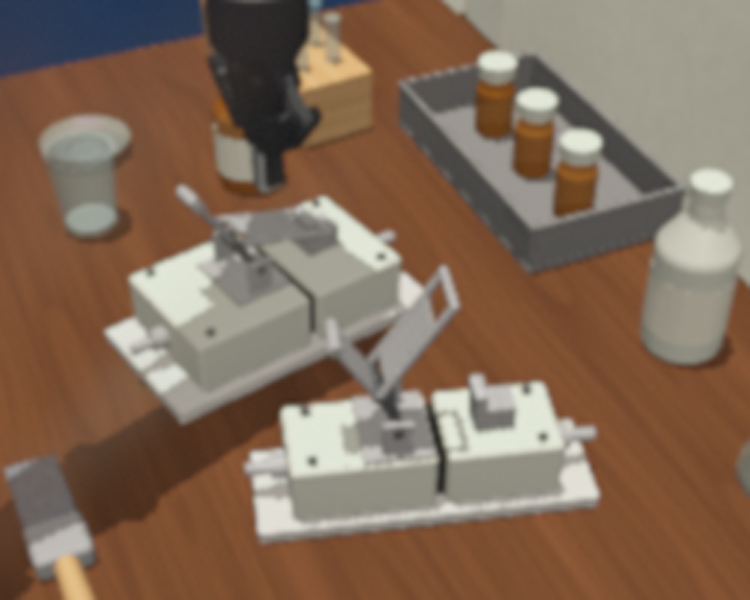

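View pics/w3.png

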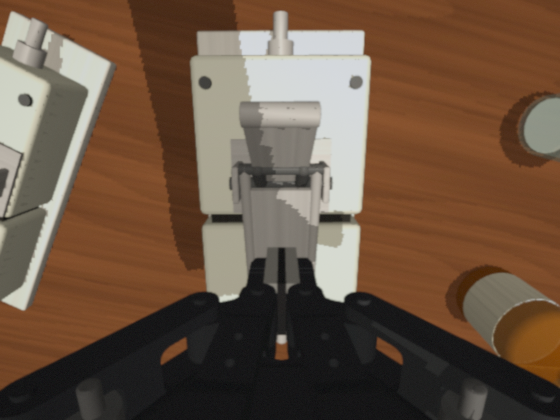

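```bash
python3 - <<'E'
from h import *
print(robot.line_to(P(.552,.150),ORI,velocity=.12,f_stop=10)); print(st())
shot("side","s4",(180,300,120,220)); t=tool(); shot("wrist","w4")
for c in ("side","wrist"):
  for l in ("wide_bar","wide_keeper"): print(c,l,[(d["p"],d["rect"]) for d in recognise(l,c)][:2])
E
python3 -c "
import cv2
a=cv2.imread('pics/s4.png');cv2.imwrite('pics/s4.png',cv2.resize(a,None,fx=2,fy=2,interpolation=cv2.INTER_CUBIC))"
```

```text
False
(np.float64(0.5523), np.float64(0.1092), np.float64(0.1504), array([ 0.9, -1. , -0.9]), 7.3333)
side wide_bar [(0.58, [243.0, 164.4, 34.6, 13.5])]
side wide_keeper [(0.87, [258.8, 181.6, 45.0, 48.4])]
wrist wide_bar [(0.75, [281.9, 256.0, 73.2, 44.7])]
wrist wide_keeper [(0.82, [282.9, 305.4, 144.2, 105.1])]
```

View pics/s4.png

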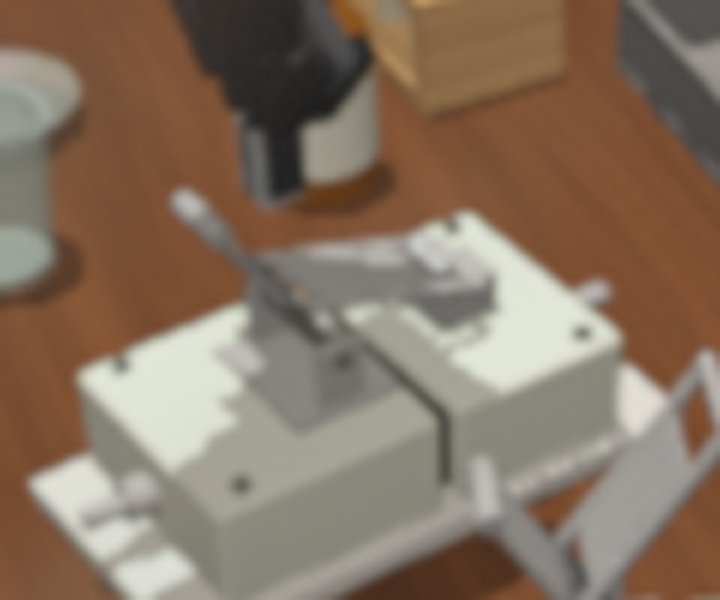

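View pics/w4.png

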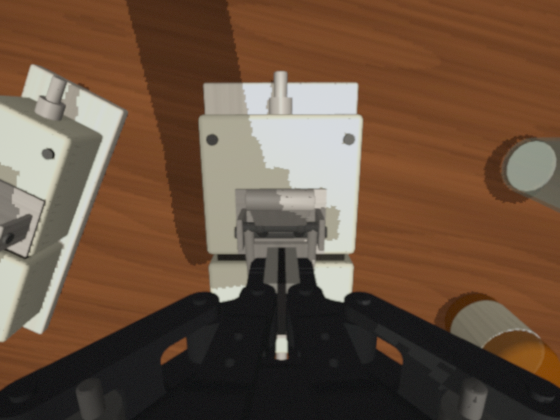

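The hook's top (zoom ≈(430,250)) stands up through the loop's window with the bar beyond it, so the bar is behind the hook. Next, push the lever along its arc.

```bash
python3 - <<'E'
from h import *
h=.557; r=.065
for deg in (60,52,44,36,28,20,12,6,0):
    f=np.radians(deg)
    a=h-r*np.cos(f)+.002*np.sin(f)+.011; z=.086+r*np.sin(f)+.002*np.cos(f)
    s=robot.line_to(P(a,z),ORI,velocity=.06,f_stop=35); print(deg,s,st())
    if s: break
shot("side","s5",SC)
E
```

```text
60 False (np.float64(0.537), np.float64(0.109), np.float64(0.1432), array([-0.5,  0.2, -0.2]), 8.05)
52 False (np.float64(0.5293), np.float64(0.109), np.float64(0.1384), array([ 0.1, -0. , -0.4]), 8.35)
44 False (np.float64(0.522), np.float64(0.109), np.float64(0.1323), array([-0.2, -0.5, -0.5]), 8.65)
36 False (np.float64(0.5158), np.float64(0.109), np.float64(0.1254), array([ 0.3,  0.1, -0.2]), 8.95)
28 False (np.float64(0.5116), np.float64(0.109), np.float64(0.1181), array([0.9, 0. , 1.4]), 9.25)
20 False (np.float64(0.5077), np.float64(0.109), np.float64(0.1101), array([1.2, 0.6, 1.8]), 9.55)
12 False (np.float64(0.5044), np.float64(0.109), np.float64(0.1013), array([0.8, 0.7, 0.1]), 9.85)
6 False (np.float64(0.5026), np.float64(0.1089), np.float64(0.0942), array([ 0.1, -0.4,  0.1]), 10.1167)
0 False (np.float64(0.5021), np.float64(0.1089), np.float64(0.0874), array([ 0. , -1. , -0.1]), 10.3833)
```

View pics/s5.png

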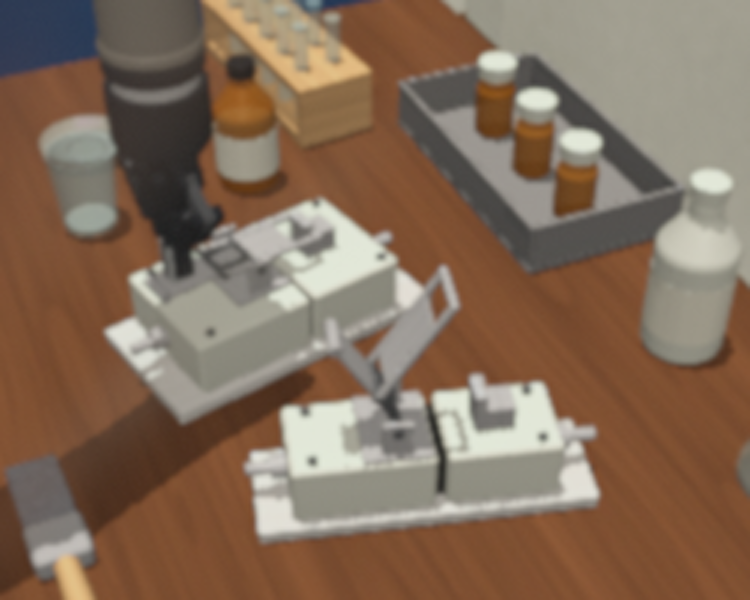

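```bash
python3 - <<'E'
from h import *
for z in (.083,.078,.073):
    s=robot.line_to(P(.503,z),ORI,velocity=.03,f_stop=30); print(z,s,st())
    if s: break
shot("side","s6",(180,300,120,220))
robot.line_to(P(.503,.15),ORI,velocity=.12); print(st())
robot.line_to(P(.49,.26),ORI,velocity=.15)
print(st())
shot("side","s7",(180,300,120,220)); shot("wrist","w7")
for c in ("side","wrist"):
  for l in ("wide_bar","wide_keeper","wide_lever","narrow_tip"): print(c,l,[(d["p"],d["rect"]) for d in recognise(l,c)][:2])
for n in ("s6","s7"):
    cv2.imwrite(f"pics/{n}z.png",cv2.resize(cv2.imread(f"pics/{n}.png"),None,fx=2,fy=2,interpolation=cv2.INTER_CUBIC))
E
```

```text
0.083 False (np.float64(0.5027), np.float64(0.109), np.float64(0.0826), array([ 0.4, -0. , -0.4]), 10.75)
0.078 False (np.float64(0.5029), np.float64(0.109), np.float64(0.0778), array([ 0.8, -0.1,  0.7]), 11.0667)
0.073 True (np.float64(0.503), np.float64(0.109), np.float64(0.0773), array([-2.5, -1.5,  9.3]), 11.275)
(np.float64(0.5023), np.float64(0.1089), np.float64(0.1491), array([ 0.2, -1. , -0.8]), 12.0917)
(np.float64(0.4894), np.float64(0.1089), np.float64(0.2588), array([-0.2, -0.2, -0.2]), 12.9833)
side wide_bar [(0.58, [240.1, 170.9, 24.0, 12.5])]
side wide_keeper [(0.88, [261.6, 179.2, 41.9, 47.7])]
side wide_lever [(0.86, [226.6, 181.4, 55.4, 32.6])]
side narrow_tip [(0.88, [280.9, 203.3, 45.5, 48.8])]
wrist wide_bar [(0.8, [282.6, 241.4, 43.0, 22.0])]
wrist wide_keeper [(0.87, [283.9, 303.8, 100.2, 78.5]), (0.73, [44.2, 284.3, 88.5, 120.2])]
wrist wide_lever [(0.59, [281.9, 212.1, 45.3, 76.1])]
wrist narrow_tip [(0.71, [46.5, 285.1, 93.1, 122.6])]
```

View pics/s7z.png

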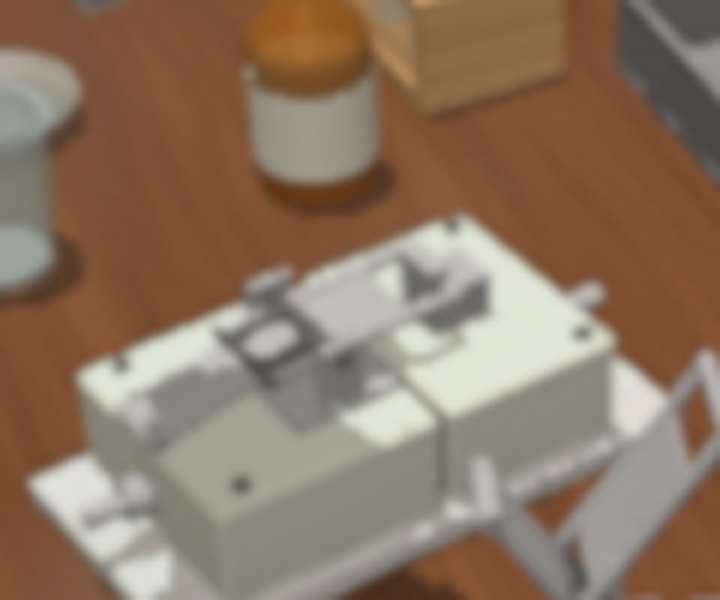

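View pics/w7.png

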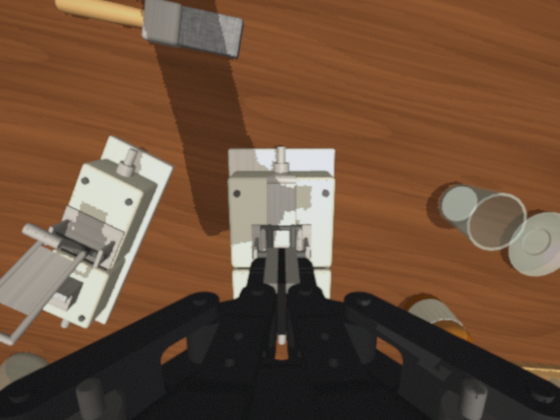

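```bash
python3 - <<'E'
from h import *
robot.line_to(P(.40,.28),ORI,velocity=.2)
shot("top","t8",(120,220,130,270)); t=tool(); shot("wrist","w8"); print(st())
a=cv2.imread("pics/t8.png"); b=cv2.resize(cv2.imread("pics/top0.png")[130:270,120:220],None,fx=3,fy=3,interpolation=cv2.INTER_CUBIC)
cv2.imwrite("pics/t8c.png",cv2.resize(np.hstack([b,a]),None,fx=1.33,fy=1.33))
E
```

```text
(np.float64(0.401), np.float64(0.1088), np.float64(0.2797), array([0.5, 0.2, 0.3]), 14.1917)
```

View pics/t8c.png

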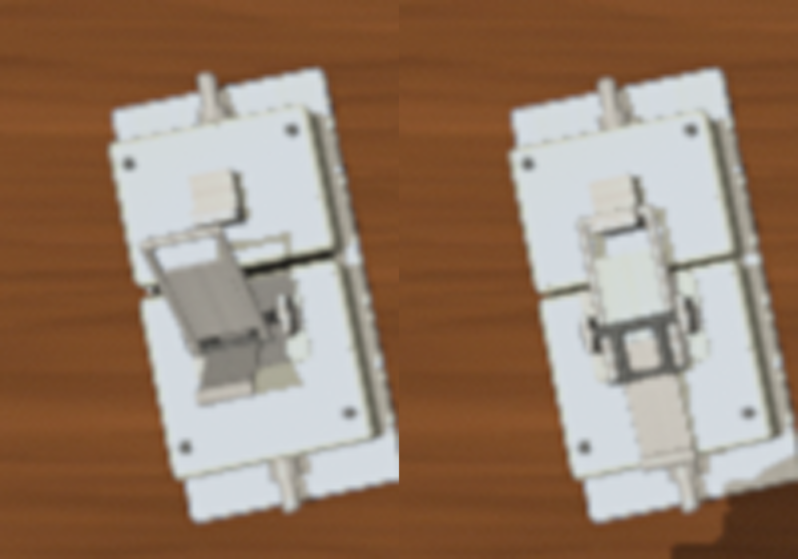

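View pics/w8.png

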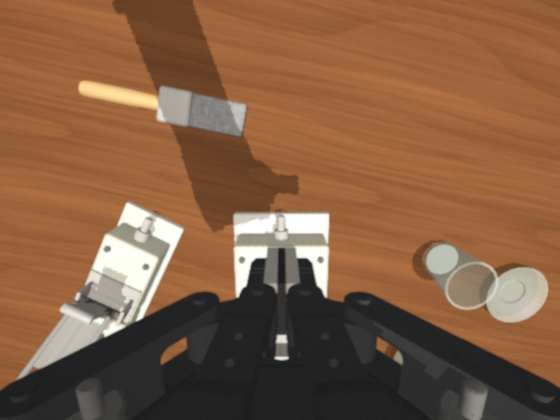

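The before/after top views show the keeper block drawn in (seam dark before, now nearly closed). The lever lies flat, with the bar in the hook at about (615,220).

```bash
python3 - <<'E'
from station import robot, workorder
workorder.close_job(); print(robot.current_time_s())
E
```

```text
the job is handed in; nothing more can be done
the job is handed in; nothing more can be done
```

The wide cell is latched and clamped, and I handed the job in at about 14 s of the allowed 32 s. No verdict was reported.

- **Loop:** I pushed it over to +x with the closed fingertips. It fell with the hook standing up through its window and the bar behind the hook, while the lever was still up.
- **Lever:** I swept it down along its arc, then pressed until the force stop tripped (30 N change) with the fingertips at 77 mm, where I expected about 79 mm for a lever fully home.
- **Last pictures:** The lever lies flat, the bar sits in the hook, and the seam between the blocks has closed. The keeper block moved roughly 3 mm towards the lever; I judged that by eye from the top view, so it is close to the 2.5 mm needed.
- **Narrow cell:** Its latch looks unchanged, still open in a V, and the arm was never near it.
- **Retreat:** The robot was clear of everything when I handed in, with the contact force near zero.

The lever angle and the bar's exact position in the hook were seen in the pictures, not measured. The cameras disagreed with each other by about 2–5 mm on points of the latch, which the motion tolerated. The force reading stayed under about 2.5 N at the stops along the lever's sweep, less than the 7 N the task gave.

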